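# Give one portion from the pellet feeder

## Robot

A 6-joint arm with a two-finger parallel gripper is mounted at the origin on the work surface. World frame = base frame: x ahead of the robot, y to its left, z up, the work surface at z = 0. Lengths are in mm, angles in degrees, forces in N, time in s.
With the tool pointing down it reaches from about 350 to 800 mm from the base axis. Payload 7.3 kg.
Tool frame: the origin (TCP) lies midway between the tips of the shut fingers; the grasp point (between the pads) lies 19 mm behind it (manip.grip_depth is the distance from the TCP to the grasp point, in mm); z points along the fingers, y is the direction in which the jaws open and shut (so a half turn about z gives the same grasp; the last joint's range is limited). The gripper opens to 85 mm and grips with 20 to 120 N. Pads are 22 mm wide; open, the fingers measure 114 mm over their backs; the gripper's body (76 mm by 85 mm) begins 54 mm behind the grasp point. The pads swing forward as they close: fully open they stand 13 mm farther back than shut.
Start: joints at [65.661, 19.595, 87.324, -0, 73.075, -8.365], TCP at [144.466, 504.752, 231.322] pointing down, gripper open.
Joint ranges: [-145.02, 145.02], [-44.19, 115.74], [2.07, 154.8], [-57.11, 237.11], [16.16, 152.29], [-177.93, 177.93]. Speed limits (degrees/s): [147.25, 147.25, 180, 180, 180, 180].

## Interface

Orientations are given as [roll, pitch, yaw] about the fixed x, y, z axes, in that order (R = Rz(yaw) Ry(pitch) Rx(roll)).
In Python, from cell import manip, optics, finish_job gives the robot as it stands.
- The arm moves only by the shell command python3 -m inch 'ROWS' [FORCE]. ROWS is JSON, a list that holds one entry, the list of rows, each a list of 7 numbers: the turn, a rotation vector about the tool's x, y, z in units of 8 degrees (1.0 is 8 degrees), then the shift along the tool's x, y, z in units of 40 mm (1.0 is 40 mm), then the finger opening in mm, from 0 to 85.4. A call has 1 to 8 rows; each row shifts and turns the commanded pose from where the row before left it, along the tool's axes as they then stand; what a row does not reach is not made up. A row lasts 1/8 s, in which the tool goes at most 62.5 mm and 10.7 degrees, less where a joint would pass 70% of its speed; a pose out of reach is approached as far as the arm can. A call is refused whole if a number of a shift passes 1 or a number of a turn 1, either way. A call with a gripper value outside its range is refused whole. The fingers move at their own pace and stop on an object; FORCE is the grip in N (left out, the last holds). Time passes only in rows, so rows that do not move let the fingers close. It gives the time, the measured TCP pose, the force and the opening at its end, in the units of the state.
- manip.sense(): the state, without advancing time (a new reading comes with each control period).
- optics.get_image(name): name is "scene" or "top" or "wrist"; returns a dict with "image" (384x512x3 uint8, red, green, blue), "fx", "fy", "cx", "cy" (pixels), "k1" (the pictures are not rectified: a ray, as slopes to the right and down, at radius r is drawn at 1 + k1 r^2 times it, then the intrinsics apply), "R" (3x3) and "t" (3): a world point X has camera coordinates R X + t; the wrist camera has in their place "hand_eye" (4x4, takes a point from camera to tool coordinates, whose origin is the TCP and whose axes are the flange's). Camera axes: x right, y down, z forward; pixel columns grow to the right and rows downward; lengths in mm; the calibration is good to about 2 mm. A picture is of the moment at which its call begins: read the wrist's pose just before it. There is no depth.
- finish_job(): hands the job in, once; it reports no verdict.
The state is a dict: "t": time; "joint_positions": joint angles; "qvel": joint speeds; "effort": joint torques, N m; "eef_pos": TCP position; "ee_rot": TCP orientation; "wrist_force": force on the tool from outside, world axes, zero at the start; "ft_torque": the same for the moment, N m; "finger_gap": finger opening in mm.
Only numpy, scipy, OpenCV 4.12 (cv2) and the standard library are available. Lean on these libraries where they do the work, as an engineer would, in place of code of your own. Each camera call takes 0.05 s, during which the arm holds its last target. There are 200 camera calls.

## Task

Give the pets a portion with the pellet feeder's control box: first switch on the wide rocker by pressing its raised end right down, then switch on the narrow rocker in the same way, and only then press the round feed key fully down, hold it down for two seconds and let it come back up. Leave both rockers on, do not tip or press any control before its turn, and leave the bowl, treat jar, scoop and nail clipper standing where they are.

Things in the scene. Friction and masses are not known exactly. Their poses are not given: they have to be found in the camera images.
- control_box: fixed grey plastic box, 130 x 300 x 48 mm (x, y, z), origin at the centre of its underside. On its flat top, 48 mm above the shelf, three white controls stand in a row along its y axis, 90 mm apart, central in x: a wide rocker, a narrow rocker, a round key. Which is in which place varies, so do the box's place and yaw (up to 0.32 rad either way)
- wide_rocker (a joint): tilt of the wide rocker: 0 = off (the end towards the box's +x is raised), 0.36 rad = fully on (that end pressed down to its stop). Counts as on above 0.30. Tips with 2 to 3 N at the raised end and stays where it is left; its stop is firm
- wide_rocker_press (a point): point on top of the wide rocker, 29 mm from its pivot towards the end raised when off (6 mm in from that end). White flat plate 70 mm long (along the box's x), 44 mm wide, 10 mm thick, pivoted across its middle 66 mm above the shelf. Point is 76 mm above the shelf when off, 66 mm when on; axes turn with the rocker: when off, those of the box. Black frame below: top at 54 mm, 12 mm wider
- narrow_rocker (a joint): tilt of the narrow rocker: 0 = off (the end towards the box's +x is raised), 0.36 rad = fully on. Counts as on above 0.30. Works exactly as the wide one
- narrow_rocker_press (a point): the same point on the narrow rocker, which is 70 mm long, only 20 mm wide, 10 mm thick and otherwise built like the wide one, at the same heights
- feed_key (a joint): travel of the round feed key: 0 = up, 0.007 m = fully down. Springs back when let go. Counts as pressed above 0.005; about 4 N holds it fully down, and its stop is firm
- feed_key_top (a point): centre of the top of the round feed key, a white disc 36 mm across in a black housing, pressed straight down; 71 mm above the shelf when up, 64 mm when fully down; the housing, 52 mm across, tops out at 60 mm
- bowl: terracotta bowl, 130 mm across, 45 mm high, standing on the 280 mm wooden lazy susan below the feeder's spout; origin at the centre of its underside. Not to be disturbed
- jar: glass treat jar with a wooden lid and knob, 96 mm across, 140 mm high, loose on the shelf; origin at the centre of its underside. Not to be disturbed
- scoop: aluminium pellet scoop lying on the shelf, 197 mm long, 54 mm wide, 30 mm high; origin under the back of its trough, which runs 90 mm along its +x, with the round handle along -x. Not to be disturbed
- clipper: small plastic nail clipper lying flat, about 90 mm long, 30 mm wide, 12 mm high; origin near its middle on the shelf. Not to be disturbed

How it is judged (in metres and radians):
On the way, in this order (a step that is already met when the one before it is completed fails the run):
1. the wide rocker is switched fully on, the others untouched (value of joint wide_rocker above 0.3 rad and value of joint narrow_rocker below 0.1 rad and value of joint feed_key below 0.002 m), for 0.2 s.
2. the narrow rocker is switched fully on too (value of joint each of wide_rocker, narrow_rocker above 0.3 rad and value of joint feed_key below 0.002 m), for 0.2 s.
3. the feed key is held fully down (value of joint each of wide_rocker, narrow_rocker above 0.3 rad and value of joint feed_key above 0.005 m), for 1.7 s.
At the end, for the whole second after the job is handed in: both rockers fully on (above 0.30 rad), the feed key up again (below 1.5 mm), and bowl, jar, scoop and clipper within 20 mm of where they stood (value of joint each of wide_rocker, narrow_rocker above 0.3 rad and value of joint feed_key below 0.0015 m and distance of each of bowl, jar, scoop, clipper from where it was at the start of the episode below 0.02 m); the robot touches nothing.
It fails at once if the narrow rocker is tipped while the wide one is not on (value of joint narrow_rocker above 0.15 rad and value of joint wide_rocker below 0.3 rad).
It fails at once if the feed key is pressed while a rocker is not on (value of joint feed_key above 0.003 m and value of joint any of wide_rocker, narrow_rocker below 0.3 rad).
It fails at once if a bystander (bowl, jar, scoop, clipper) is moved, lifted or carried (distance of any of bowl, jar, scoop, clipper from where it was at the start of the episode above 0.02 m).
It also fails if it takes over 48 s, if anything falls off the work surface, if the arm or the gripper's body presses on something with over 40 N, if the wrist force passes 120 N, or if a joint passes its speed limit or range.

## Working session

There is one attempt and no reset: what is moved stays moved. The work goes in short steps, Python scripts to look and compute and a shell command to move; the robot and the scene stay as the last step left them, time stands still between calls to the robot, and variables do not carry over. Pictures are saved under pics/ and viewed, about 8 in all and at most 12, crops included, and the job is handed in when it is done.

```bash
mkdir -p pics; cat > h.py <<'E'
import numpy as np, cv2
from cell import manip, optics
from scipy.spatial.transform import Rotation as Ro
def K(c): return np.array([[c["fx"],0,c["cx"]],[0,c["fy"],c["cy"]],[0,0,1.]])
def grab(n):
    s=manip.sense(); c=optics.get_image(n)
    if n=="wrist":
        T=np.eye(4); T[:3,:3]=Ro.from_euler('xyz',s["ee_rot"],degrees=True).as_matrix(); T[:3,3]=s["eef_pos"]
        M=np.linalg.inv(T@np.array(c["hand_eye"])); c["R"]=M[:3,:3]; c["t"]=M[:3,3]
    return c
def save(c,f): cv2.imwrite("pics/"+f,c["image"][:,:,::-1])
def ray(c,px):
    d=cv2.undistortPoints(np.array(px,float).reshape(-1,1,2),K(c),np.array([c["k1"],0,0,0.])).reshape(-1,2)
    R=np.array(c["R"]); t=np.array(c["t"])
    D=np.c_[d,np.ones(len(d))]@R; return -R.T@t, D
def onplane(c,px,z):
    o,D=ray(c,px); return o+D*((z-o[2])/D[:,2])[:,None]
def tri(c1,p1,c2,p2):
    o1,D1=ray(c1,p1);o2,D2=ray(c2,p2);out=[]
    for a,b in zip(D1,D2):
        s=np.linalg.lstsq(np.c_[a,-b],o2-o1,rcond=None)[0]
        P,Q=o1+a*s[0],o2+b*s[1]; out.append(np.r_[(P+Q)/2,np.linalg.norm(P-Q)])
    return np.array(out)
E
python3 - <<'E'
from h import *
print(manip.sense())
a=grab("top");b=grab("scene")
im=np.hstack([a["image"],b["image"]])
for n,c in(("top",a),("scene",b)): save(c,n+".png"); print(n,-np.array(c["R"]).T@c["t"],c["fx"])
E
```

```text
{'t': 0.0, 'joint_positions': array([ 6.56611459e+01,  1.96368656e+01,  8.73780187e+01,  4.94313898e-04,
        7.30740210e+01, -8.36376789e+00]), 'qvel': array([ 0.00275629, -0.12079798, -0.00826934,  0.08064991, -0.00047618,
        0.01949516]), 'effort': array([-5.87077448e-04, -4.33673823e+01, -2.46013498e+01, -3.98017701e-04,
        7.84746255e-03, -9.73506673e-06]), 'eef_pos': array([144.28589531, 504.36455137, 230.61726698]), 'ee_rot': array([-1.79912109e+02, -1.33995837e-02,  1.64024759e+02]), 'wrist_force': array([-0.94370677, -0.06774639,  0.29714989]), 'ft_torque': array([ 0.02903154,  0.03554033, -0.02607089]), 'finger_gap': 85.75258251359995}
top [ 358.08690551   21.71995492 1161.77081353] 407.1046000242907
scene [1272.38438042  617.19178225 1497.10925817] 497.0745156895893
```

View pics/top.png

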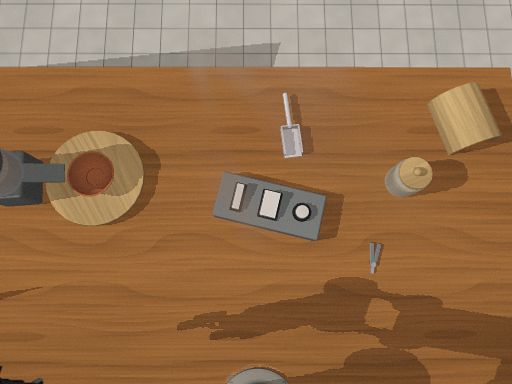

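View pics/scene.png

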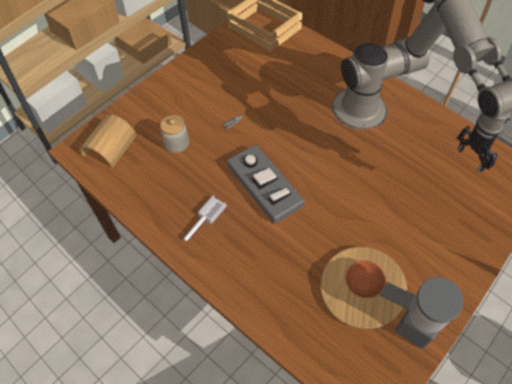

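The top view shows the narrow rocker at about (238,197), the wide one at (270,204) and the key at (302,212). In the scene view they are at (280,195), (265,177) and (250,160). The row runs roughly along world y, with the narrow rocker at the +y end.

```bash
python3 - <<'E'
from h import *
C={}
def blobs(c,seeds,r):
    im=c["image"].astype(int); m=((im.min(2)>135)&(im.max(2)-im.min(2)<60)).astype(np.uint8)
    n,l,s,ce=cv2.connectedComponentsWithStats(m); out=[]
    for x,y in seeds:
        i=l[y,x]; print((x,y),i,s[i],im[y,x],ce[i].round(1), [round(float(v),1) for v in np.array(cv2.minAreaRect(np.argwhere(l==i)[:,::-1].astype(np.float32))[1])]); out.append(ce[i])
    return out
a=grab("top");b=grab("scene")
pa=blobs(a,[(238,197),(270,204),(302,212)],0); pb=blobs(b,[(280,195),(265,177),(250,160)],0)
T=tri(a,pa,b,pb); print(T.round(1))
P=onplane(a,pa,71); print(P.round(1)); print(onplane(b,pb,71).round(1))
d=P[0]-P[2]; print("spacing",np.linalg.norm(P[0]-P[1]),np.linalg.norm(P[1]-P[2]),"yaw",np.degrees(np.arctan2(-d[0],d[1])))
print(onplane(a,[(374,257)],10),onplane(a,[(291,140)],10),onplane(a,[(410,177)],100))
E
```

```text
(238, 197) 34 [232 183  12  26 175] [196 186 177] [237.5 195.8] [6.8, 25.0]
(270, 204) 36 [260 190  21  28 402] [210 203 194] [269.7 203.5] [15.8, 25.2]
(302, 212) 37 [296 205  13  13 133] [203 196 187] [301.8 211.2] [12.0, 12.0]
(280, 195) 72 [270 188  20  12 113] [219 206 198] [279.6 193.6] [6.0, 18.9]
(265, 177) 70 [254 168  23  16 213] [207 197 186] [264.7 175.6] [11.8, 20.0]
(250, 160) 69 [246 155  10   9  68] [211 197 188] [250.3 158.9] [9.2, 7.8]
[[ 561.2   53.2   71.4    1.6]
 [ 539.5  -33.7   72.4    2.4]
 [ 518.4 -120.8   70.8    1.9]]
[[ 561.8   52.5   71. ]
 [ 540.4  -34.8   71. ]
 [ 518.9 -121.6   71. ]]
[[ 560.6   53.7   71. ]
 [ 538.3  -33.2   71. ]
 [ 518.2 -119.8   71. ]]
spacing 89.90755809124269 89.38349212389873 yaw -13.84223520320085
[[ 397.61138267 -328.83615977   10.        ]] [[ 740.86385914 -103.51253574   10.        ]] [[ 606.63754342 -411.98666172  100.        ]]
```

Both views agree: heights are 71–72 mm, spacing is 90 mm and the box yaw is -13.8°. The press points are wide ≈ (568,-41), narrow ≈ (589,46) and key ≈ (518.5,-120.7). I'm moving above the wide rocker with the fingers shut.

```bash
cat >> h.py <<'E'
def togo(P,yaw=166.2):
    s=manip.sense(); R=Ro.from_euler('xyz',s["ee_rot"],degrees=True)
    rv=(R.inv()*Ro.from_euler('xyz',[180,0,yaw],degrees=True)).as_rotvec(degrees=True)
    print("units shift",(R.inv().apply(np.array(P)-s["eef_pos"])/40).round(2),"turn",(rv/8).round(2),"F",np.round(s["wrist_force"],1),"t",s["t"])
E
python3 -m inch '[[[0,0,0,-0.44,-0.32,0,0],[0,0,0,-0.875,-0.64,0,0],[0,0,0,-0.875,-0.64,0,0],[0,0,0,-0.875,-0.64,0,0],[0,0,0,-0.875,-0.64,0,0],[0,0,0,-0.875,-0.64,0,0],[0,0,0,-0.875,-0.64,0,0],[0,0,0,-0.875,-0.64,0,0]]]'
python3 -m inch '[[[0,0,0,-0.875,-0.64,0,0],[0,0,0,-0.875,-0.64,0,0],[0,0,0,-0.875,-0.64,0,0],[0,0,0,-0.875,-0.64,0,0],[0,0,0,-0.875,-0.64,0,0],[0,0,0,-0.875,-0.64,0,0],[0,0,-0.27,-0.875,-0.64,0,0],[0,0,0,0,0,0,0]]]'
python3 - <<'E'
from h import *
togo([570,-41.5,110])
c=grab("wrist"); save(c,"w1.png")
E
```

```text
t: 1.2
eef_pos: [344.7, 246.7, 231.3]
ee_rot: [180.0, 0.0, 164.0]
wrist_force: [-0.1, 0.5, -0.1]
finger_gap: 0.3
t: 2.2
eef_pos: [531.4, 5.9, 230.6]
ee_rot: [-180.0, -0.0, 166.0]
wrist_force: [0.4, 0.3, 0.3]
finger_gap: 0.2
units shift [-1.22 -0.92  3.02] turn [-0.   -0.   -0.02] F [0.4 0.3 0.3] t 2.2
```

View pics/w1.png

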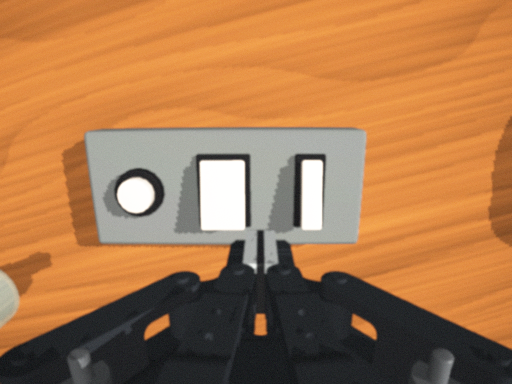

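The wrist view shows the key at (136,195), the wide rocker at (222,193) and the narrow one at (312,195). Image down is world +x, so the raised ends are near row 230. I'll check the press points from this view, then move.

```bash
python3 - <<'E'
from h import *
c=grab("wrist"); im=c["image"].astype(int); m=(im.min(2)>235).astype(np.uint8)
n,l,s,ce=cv2.connectedComponentsWithStats(m)
for x,y in[(222,193),(312,195),(136,195)]:
    i=l[y,x]; p=ce[i]; print(s[i],p.round(1)," z71:",onplane(c,[p],71).round(1)," low edge z76.5:",onplane(c,[(p[0],s[i][1]+s[i][3])],76.5).round(1)," top edge z65:",onplane(c,[(p[0],s[i][1])],65).round(1))
E
python3 -m inch '[[[0,0,0,-0.61,-0.46,0.75,0],[0,0,0,-0.61,-0.46,0.75,0],[0,0,0,0,0,0.75,0],[0,0,0,0,0,0.75,0],[0,0,0,0,0,0,0]]]'
```

```text
[ 199  162   44   69 2919] [221.  196.3]  z71: [[539.8 -35.9  71. ]]  low edge z76.5: [[573.6 -44.9  76.5]]  top edge z65: [[507.2 -27.4  65. ]]
[ 301  163   20   68 1270] [310.8 196.2]  z71: [[561.4  51.2  71. ]]  low edge z76.5: [[595.6  43.4  76.5]]  top edge z65: [[529.7  58.7  65. ]]
[117 181  34  33 881] [133.9 196.3]  z71: [[ 518.4 -122.    71. ]]  low edge z76.5: [[ 534.9 -125.8   76.5]]  top edge z65: [[ 504.1 -119.3   65. ]]
t: 2.92
eef_pos: [566.9, -37.7, 109.5]
ee_rot: [180.0, -0.3, 166.2]
wrist_force: [-0.0, 0.1, -0.2]
finger_gap: 0.0
```

```bash
python3 -m inch '[[[0,0,0,-0.08,-0.08,0.4,0],[0,0,0,0,0,0.3,0],[0,0,0,0,0,0.1,0],[0,0,0,0,0,0.1,0],[0,0,0,0,0,0.1,0],[0,0,0,0,0,0,0]]]'
```

```text
t: 3.68
eef_pos: [571.2, -43.1, 71.3]
ee_rot: [180.0, -0.0, 166.2]
wrist_force: [-0.5, -0.8, -0.3]
finger_gap: 0.0
```

```bash
python3 -m inch '[[[0,0,0,0,0,0.05,0],[0,0,0,0,0,0,0],[0,0,0,0,0,0,0]]]'
```

```text
t: 4.05
eef_pos: [571.4, -43.1, 69.4]
ee_rot: [180.0, 0.0, 166.2]
wrist_force: [0.8, -1.0, 1.9]
finger_gap: -0.0
```

```bash
python3 -m inch '[[[0,0,0,0,0,0.05,0],[0,0,0,0,0,0,0],[0,0,0,0,0,0,0]]]'; python3 -m inch '[[[0,0,0,0,0,0.04,0],[0,0,0,0,0,0,0],[0,0,0,0,0,0,0]]]'
```

```text
t: 4.42
eef_pos: [571.3, -43.1, 67.3]
ee_rot: [180.0, 0.0, 166.2]
wrist_force: [1.0, -0.0, 2.1]
finger_gap: -0.0
t: 4.8
eef_pos: [571.4, -43.1, 66.5]
ee_rot: [180.0, 0.0, 166.2]
wrist_force: [-1.0, -0.1, 6.6]
finger_gap: 0.2
```

Contact with the stop is building. I'll press a little further.

```bash
python3 -m inch '[[[0,0,0,0,0,0.04,0],[0,0,0,0,0,0,0],[0,0,0,0,0,0,0]]]'; python3 -m inch '[[[0,0,0,0,0,0.04,0],[0,0,0,0,0,0,0],[0,0,0,0,0,0,0]]]'
```

```text
t: 5.18
eef_pos: [571.5, -43.1, 66.1]
ee_rot: [180.0, 0.1, 166.2]
wrist_force: [-3.5, 0.8, 17.2]
finger_gap: 0.1
t: 5.55
eef_pos: [571.6, -43.1, 65.8]
ee_rot: [-180.0, 0.1, 166.2]
wrist_force: [-7.2, 0.5, 26.9]
finger_gap: -0.0
```

Firm stop: 27 N with no further travel. Lifting and shifting 90 mm to the narrow rocker.

```bash
python3 -m inch '[[[0,0,0,0,0,-0.6,0],[0,0,0,0,0,-0.6,0],[0,0,0,0.02,0.75,0,0],[0,0,0,0.02,0.75,0,0],[0,0,0,0,0.75,0,0],[0,0,0,0,0,0,0],[0,0,0,0,0,0,0]]]'
python3 - <<'E'
from h import *
togo([591.4,44.6,74])
c=grab("wrist"); save(c,"w2.png"); d=grab("top"); 
cv2.imwrite("pics/t2.png",np.hstack([cv2.resize(c["image"][:,:,::-1],(400,300)),cv2.resize(d["image"][150:270,190:350,::-1],(400,300))]))
E
```

```text
t: 6.42
eef_pos: [590.6, 44.4, 110.0]
ee_rot: [-180.0, -0.1, 166.2]
wrist_force: [0.4, -0.2, -0.4]
finger_gap: 0.1
units shift [-0.02  0.01  0.9 ] turn [-0.   -0.01  0.  ] F [ 0.4 -0.2 -0.4] t 6.425
```

View pics/t2.png

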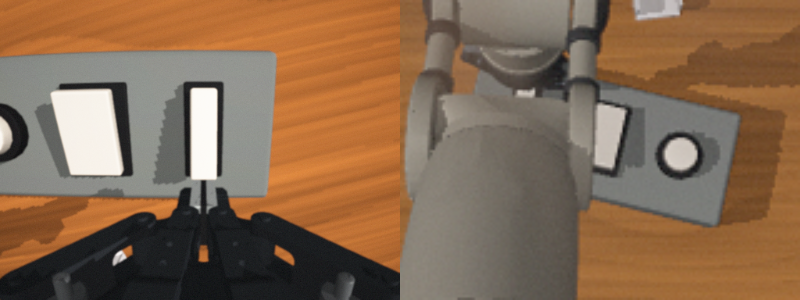

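The wide rocker is visibly tipped: its shadow has moved and the far end is up. The fingertips are centred on the narrow rocker at about (203,185) in the left pane. Pressing it the same way.

```bash
python3 -m inch '[[[0,0,0,0,0,0.4,0],[0,0,0,0,0,0.3,0],[0,0,0,0,0,0.1,0],[0,0,0,0,0,0.1,0],[0,0,0,0,0,0.1,0],[0,0,0,0,0,0.05,0],[0,0,0,0,0,0.05,0],[0,0,0,0,0,0,0]]]';  python3 -m inch '[[[0,0,0,0,0,0.04,0],[0,0,0,0,0,0,0],[0,0,0,0,0,0,0]]]'; python3 -m inch '[[[0,0,0,0,0,0.04,0],[0,0,0,0,0,0,0],[0,0,0,0,0,0,0]]]'
```

```text
t: 7.52
eef_pos: [591.9, 44.7, 66.9]
ee_rot: [180.0, 0.1, 166.2]
wrist_force: [3.1, -1.7, 1.8]
finger_gap: -0.2
t: 7.9
eef_pos: [592.0, 44.7, 66.6]
ee_rot: [180.0, 0.1, 166.2]
wrist_force: [-0.9, -1.9, 11.4]
finger_gap: -0.3
t: 8.28
eef_pos: [592.1, 44.7, 66.3]
ee_rot: [180.0, 0.2, 166.2]
wrist_force: [-3.3, -1.2, 20.6]
finger_gap: 0.0
```

Same firm stop. Lifting, then moving over the key and checking both rockers there.

```bash
python3 -m inch '[[[0,0,0,0,0,-0.6,0],[0,0,0,0,0,-0.6,0],[0,0,0,0.13,-0.745,0,0],[0,0,0,0.13,-0.745,0,0],[0,0,0,0.13,-0.745,0,0],[0,0,0,0.13,-0.745,0,0],[0,0,0,0.13,-0.745,0,0],[0,0,0,0.14,-0.745,0,0]]]';python3 -m inch '[[[0,0,0,0,0,0,0],[0,0,0,0,0,0,0]]]'
python3 - <<'E'
from h import *
togo([518.5,-121.2,74])
c=grab("wrist"); d=grab("top"); e=grab("scene")
cv2.imwrite("pics/t3.png",np.hstack([cv2.resize(x,(390,300),interpolation=2)[:,:,::-1] for x in(c["image"],e["image"][130:230,205:335])]))
E
```

```text
t: 9.28
eef_pos: [516.6, -121.5, 110.7]
ee_rot: [180.0, -0.1, 166.2]
wrist_force: [-0.2, 0.3, -0.3]
finger_gap: -0.1
t: 9.52
eef_pos: [517.6, -120.7, 111.0]
ee_rot: [180.0, -0.1, 166.2]
wrist_force: [-0.8, 0.1, -0.1]
finger_gap: 0.1
units shift [-0.03 -0.01  0.93] turn [ 0.01 -0.01 -0.  ] F [-0.8  0.1 -0.1] t 9.525
```

View pics/t3.png

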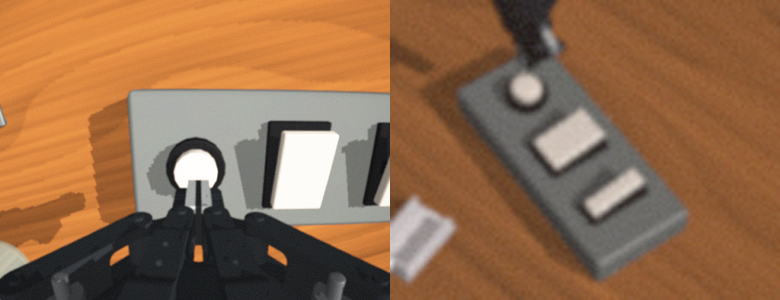

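Both rockers look tipped the same way, and the fingertips are centred over the key at about (197,185). Pressing it.

```bash
python3 -m inch '[[[0,0,0,-0.02,0,0.4,0],[0,0,0,0,0,0.3,0],[0,0,0,0,0,0.2,0],[0,0,0,0,0,0.1,0],[0,0,0,0,0,0.1,0],[0,0,0,0,0,0.1,0],[0,0,0,0,0,0.04,0],[0,0,0,0,0,0,0]]]'
```

```text
t: 10.68
eef_pos: [518.6, -121.5, 63.8]
ee_rot: [-180.0, 0.1, 166.2]
wrist_force: [-7.1, 1.8, 19.5]
finger_gap: -0.3
```

Fully down at z 63.8 with 19.5 N. Holding for 2.1 s, then releasing.

```bash
python3 -m inch '[[[0,0,0,0,0,0,0],[0,0,0,0,0,0,0],[0,0,0,0,0,0,0],[0,0,0,0,0,0,0],[0,0,0,0,0,0,0],[0,0,0,0,0,0,0],[0,0,0,0,0,0,0],[0,0,0,0,0,0,0]]]'; python3 -m inch '[[[0,0,0,0,0,0,0],[0,0,0,0,0,0,0],[0,0,0,0,0,0,0],[0,0,0,0,0,0,0],[0,0,0,0,0,0,0],[0,0,0,0,0,0,0],[0,0,0,0,0,0,0],[0,0,0,0,0,0,0]]]'; python3 -m inch '[[[0,0,0,0,0,-0.6,0],[0,0,0,0,0,-0.8,0],[0,0,0,0,0,-1,0],[0,0,0,0,0,-1,0],[0,0,0,0.8,0,0,0],[0,0,0,0.8,0,0,0],[0,0,0,0,0,0,0],[0,0,0,0,0,0,0]]]'
python3 - <<'E'
from h import *
c=grab("wrist"); e=grab("scene"); print(manip.sense()["wrist_force"].round(1))
cv2.imwrite("pics/t4.png",np.hstack([cv2.resize(x,(390,300),interpolation=2)[:,:,::-1] for x in(c["image"],e["image"])]))
for n,c,z in(("w",c,71),):
    im=c["image"].astype(int); m=(im.min(2)>225).astype(np.uint8)
    n,l,s,ce=cv2.connectedComponentsWithStats(m)
    for i in range(1,n):
        if s[i][4]>200: print(s[i],onplane(c,[ce[i]],71).round(1), onplane(c,[ce[i]],64).round(1))
E
```

```text
t: 11.68
eef_pos: [518.6, -121.5, 63.8]
ee_rot: [-180.0, 0.1, 166.2]
wrist_force: [-6.7, 3.0, 19.3]
finger_gap: -0.2
t: 12.68
eef_pos: [518.6, -121.6, 63.7]
ee_rot: [-180.0, 0.1, 166.2]
wrist_force: [-7.7, 2.3, 19.9]
finger_gap: 0.1
t: 13.68
eef_pos: [457.3, -106.7, 198.0]
ee_rot: [-180.0, 0.1, 166.2]
wrist_force: [0.0, -0.1, -0.7]
finger_gap: 0.1
[-0.3  1.   0.1]
[ 330  217   52   63 2573] [[535.4 -34.5  71. ]] [[539.1 -33.   64. ]]
[ 428  217   35   61 1096] [[559.5  51.6  71. ]] [[563.8  55.4  64. ]]
```

View pics/t4.png

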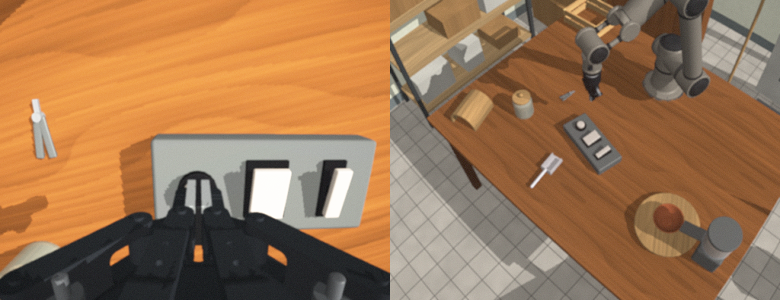

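Both rockers are tipped, the arm is clear with about 0 N on the wrist, and the other objects look unmoved. Handing in.

```bash
python3 -c "
from cell import finish_job
print(finish_job())"
```

```text
the job is handed in; nothing more can be done
None
```

The job is handed in; no verdict was reported. I pressed the wide rocker to its stop, then the narrow one, then the feed key, and finished in about 14 s of the 48 s allowed.

- **Wide rocker:** it reached its firm stop at z ≈ 65.8 mm with 27 N.
- **Narrow rocker:** it reached its firm stop at z ≈ 66.3 mm with 21 N.
- **Feed key:** I held it fully down at z ≈ 63.8 mm with about 19.5 N for at least 2 s, then released it.

**Last checks:**
- In the final pictures both rockers are tipped on, and the arm is clear with about 0 N on the wrist.
- The bowl, jar, scoop and clipper looked unmoved. I judged that by eye and did not measure it.
- I could not confirm that the key came back up. The gripper hid it in the final wrist picture, so that rests on its spring and the arm being well clear.
- All measurements agreed: two-view heights were 71–72 mm, control spacing was 90 mm, and the wrist view matched within about 2 mm.

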